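# Ready the drain tin: slide it to its place, fit the double lid, take off the outer cover

## Robot

A 6-joint arm with a two-finger parallel gripper is mounted at the origin on the work surface. World frame = base frame: x ahead of the robot, y to its left, z up, the work surface at z = 0. Lengths are in mm, angles in rad, forces in N, time in s.
With the tool pointing down it reaches from about 300 to 775 mm from the base axis. Payload 14.6 kg.
Tool frame: the origin (TCP) lies at the very end of the fingers, on their centre line; the grasp point (between the pads) lies 19 mm behind it; z points along the fingers, y is the line along which they close (so a half turn about z gives the same grasp; the last joint's range is limited). The gripper opens to 94 mm and grips with 3 to 60 N. Pads are 16 mm wide; open, the fingers measure 119 mm over their backs; the gripper's body (75 mm by 177 mm) begins 78 mm behind the grasp point.
Start: joints at [1.147, 0.3, 1.521, -0, 1.321, -0.067], TCP at [192.099, 515.351, 205.446] pointing down, gripper open.
Joint ranges: [-3.03, 3.03], [-0.79, 2.21], [0.23, 2.52], [-1.04, 4.18], [0, 3.07], [-2.55, 2.55]. Speed limits (rad/s): [2.22, 2.22, 2.57, 3.14, 3.14, 3.14].

## Interface

Orientations are given as [roll, pitch, yaw] about the fixed x, y, z axes, in that order (R = Rz(yaw) Ry(pitch) Rx(roll)).
In Python, from cell import manip, camera, get_calibration gives the robot as it stands.
- The arm moves only by the tool arm_command, never from a script. Its argument "targets" is a list of rows, each an object of numbers: "hand": the opening, from -1 (shut) to 1 (fully open), so that 0 is half open; "x", "y", "z": the shift along the tool's x, y, z in m; "yaw": the turn about the tool's z in rad. In form: [{"hand": .., "x": .., "y": .., "z": .., "yaw": ..}, ...]. A call has 1 to 10 rows; each row shifts and turns the commanded pose from where the row before left it, along the tool's axes as they then stand; what a row does not reach is not made up. A row lasts 1/10 s, in which the tool goes at most 50 mm and 8.59 degrees, less where a joint would pass 70% of its speed; a pose out of reach is approached as far as the arm can. A call is refused whole if a number of a shift passes 0.05 or a number of a turn 0.15, either way. A call with a gripper value outside its range is refused whole. The fingers move at their own pace and stop on an object; "newtons" is the grip in N (left out, the last holds). Time passes only in rows, so rows that do not move let the fingers close. It gives the time, the measured TCP pose, the force, the opening and the grip force at its end, in the units of the state.
- manip.read_state(): the state, without advancing time (a new reading comes with each control period).
- camera(name): name is "scene" or "top"; returns the picture (400x640x3 uint8, red, green, blue); there is no depth.
- get_calibration(name): a dict with "K" (3x3 intrinsics, pixels), "cam_to_world" (4x4, takes a point from camera to world coordinates). Camera axes: x right, y up, looking along -z (the intrinsics and any distortion apply to the point x, -y, -z); pixel columns grow to the right and rows downward; lengths in mm; the calibration is good to about 2 mm. A picture is of the moment at which its call begins. get_calibration takes no time and is no camera call.
- manip.sign_off(): hands the job in; it is judged then, once.
The state is a dict: "clock": time; "joints": joint angles; "qd": joint speeds; "effort": joint torques, N m; "eef_pos": TCP position; "eef_rot": TCP orientation; "wrist_force": force on the tool from outside, world axes, zero at the start; "moment": the same for the moment, N m; "finger_gap": finger opening in mm; "finger_force": force on a finger pad.
Only numpy, scipy, OpenCV 4.12 (cv2) and the standard library are available. Lean on these libraries where they do the work, as an engineer would, in place of code of your own. Each camera call takes 0.05 s, during which the arm holds its last target. There are 200 camera calls.

## Task

First slide the open steel drain tin along the counter, never lifting it, until it stands wholly on the blue disc. Then carry the double lid over (its black knob carries both lids) and lower it, without dropping it, until the inner drain lid is fully seated in the tin with the yellow cover still on it, and let go. Finally lift the yellow cover alone (it has two red tabs to pinch), leaving the inner lid seated and undisturbed and the tin on its disc, and finish while still holding the cover level about 10 cm or more above the inner lid, touching nothing else; leave the sauce bottle, dip cup and thermometer where they are.

Things in the scene. Friction and masses are not known exactly. Their poses are not given: they have to be found in the camera images.
- station: thin blue disc with a white ring, stuck flat on the counter (fixed, 1 to 2 mm, no step to slide over), 170 mm across, placed differently each time; origin at its centre on the counter
- tin: open round dark steel drain tin, loose, about 0.6 kg, 140 mm outside diameter, 50 mm high, wall 4 mm, floor 5 mm thick, empty; slides on the counter at 2 to 8 N, pushed from outside or drawn along by closed fingertips inside it pressing outward on its wall. Origin at the centre of its underside, z up. Starts left or right of the disc, the double lid on the other side
- grid: inner drain lid, bright steel, loose, about 0.25 kg: perforated flange 142 mm across, 4 mm thick, rests on the tin's rim; below it a bevelled plug 124 mm across, 10 mm deep, enters the tin's mouth with 4 mm play all round. Origin at the centre of the plug's underside, z up. Starts standing on its plug on the counter; fully seated its origin is 40 mm above the tin's origin
- knob (a point): middle of the inner lid's black knob, 56 mm above the inner lid's origin. Knob 20 x 20 mm (flats across the lid's x and y axes), 24 mm tall, on a stem; it sticks up through the hole in the yellow cover. Lifting by it lifts the inner lid with the cover riding on it. Close the fingers along the inner lid's x axis to stay clear of the cover's red tabs
- cover: yellow outer cover, loose, about 0.2 kg: disc 156 mm across, 3 mm thick, 12 mm deep skirt below (150 mm inside, clear of inner lid and tin rim by 4 mm or more), round 38 mm hole in the middle for the knob. It only rests on the inner lid. Origin at the centre of the disc's underside, 14 mm above the inner lid's origin while nested; z up; starts with the inner lid's yaw
- tabs (a point): point midway between the cover's two upright red tabs, 20 mm above the cover's origin. The tabs stand either side of the knob along the cover's y axis: each 26 mm wide along x, 4 mm thick, tops 29 mm above the cover's origin, 48 mm over the outer faces, 40 mm between. Pinch them from outside, fingers closing along y, the knob between the fingers (its top is 54 mm above the cover's origin)
- sauce_bottle: bystander: red squeeze bottle with white cap, 56 mm across, 160 mm tall, at the far left; origin at the centre of its underside
- dip_cup: bystander: small white dip cup, 64 mm across, 40 mm tall, at the far right; origin at the centre of its underside
- thermometer: bystander: yellow and black hand thermometer lying on its side, about 130 x 115 x 36 mm, beyond the disc; origin on the counter under the middle of its yellow body (105 mm along its y axis), black handle along its +x
Mind the look-alikes: they are no part of the job. Leave any orange look-alike of the grid alone.

How it is judged:
By the outcome, as a careful person would: the job done as asked, in the order asked, and still so for the second after the job is handed in, while the arm keeps its last pose, push and grip.
It also fails if it takes over 69 s, if anything falls off the work surface, if the arm or the gripper's body presses on something with over 40 N, if the wrist force passes 120 N, or if a joint passes its speed limit or range.

## Working session

There is one attempt and no reset: what is moved stays moved. The work goes in short steps, Python scripts to look and compute and a tool call to move; the robot and the scene stay as the last step left them, time stands still between calls to the robot, and variables do not carry over. Pictures are saved under pics/ and viewed, at most 10 in all, crops included, and the job is handed in when it is done.

Besides the shell and the picture viewer there is one more tool, called after "Emit:" as a command line: name --argument value ..., lists and objects as JSON in quotes. arm_command: Moves the arm, as the interface text tells. Its arguments: {"type":"object","properties":{"targets":{"type":"array"},"newtons":{"type":"number"}},"required":["targets"]}

```bash
mkdir -p pics; ls
python3 - <<'E'
from cell import manip, camera, get_calibration
import cv2
for n in("scene","top"):
    im=camera(n); cv2.imwrite(f"pics/{n}0.png",im[:,:,::-1])
    c=get_calibration(n); print(n,c)
print(manip.read_state())
E
```

```text
pics
scene {'K': array([[391.75079368,   0.        , 309.18822922],
       [  0.        , 391.75079368, 196.88989392],
       [  0.        ,   0.        ,   1.        ]]), 'cam_to_world': array([[ 6.95142002e-01, -5.33508632e-01,  4.81815459e-01,
         9.53128081e+02],
       [ 7.18751980e-01,  5.28080474e-01, -4.52246176e-01,
        -4.42232772e+02],
       [-1.31600971e-02,  6.60681127e-01,  7.50551304e-01,
         7.95786356e+02],
       [ 0.00000000e+00,  0.00000000e+00,  0.00000000e+00,
         1.00000000e+00]])}
top {'K': array([[518.67817046,   0.        , 321.29279682],
       [  0.        , 518.67817046, 202.99109163],
       [  0.        ,   0.        ,   1.        ]]), 'cam_to_world': array([[-7.02032647e-02,  9.75399303e-01, -2.08968182e-01,
         1.37039411e+02],
       [-9.97531303e-01, -6.89969419e-02,  1.30660324e-02,
         1.36665151e+01],
       [-1.67356659e-03,  2.09369581e-01,  9.77835148e-01,
         1.68513639e+03],
       [ 0.00000000e+00,  0.00000000e+00,  0.00000000e+00,
         1.00000000e+00]])}
{'clock': 0.1, 'joints': array([ 1.14738873e+00,  3.00397158e-01,  1.52149338e+00, -3.20890305e-05,
        1.32071134e+00, -6.66209840e-02]), 'qd': array([ 0.0002033 , -0.00124931, -0.00153006,  0.00106605,  0.00132288,
       -0.00061587]), 'effort': array([ 7.30232823e-04, -5.32642114e+01, -3.53283763e+01,  7.09270779e-02,
        2.34931230e-02, -8.87187275e-05]), 'eef_pos': array([192.02304463, 515.14620873, 204.96399076]), 'eef_rot': array([-3.14058359e+00, -3.61724451e-05,  2.78481398e+00]), 'wrist_force': array([ 0.23939295,  0.5565982 , -1.3074224 ]), 'moment': array([0.00322975, 0.07445992, 0.04454808]), 'finger_force': 0.0, 'finger_gap': 93.8414136853888}
```

View pics/scene0.png

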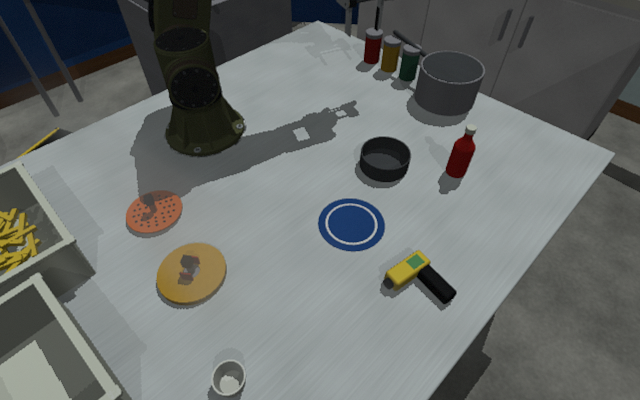

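View pics/top0.png

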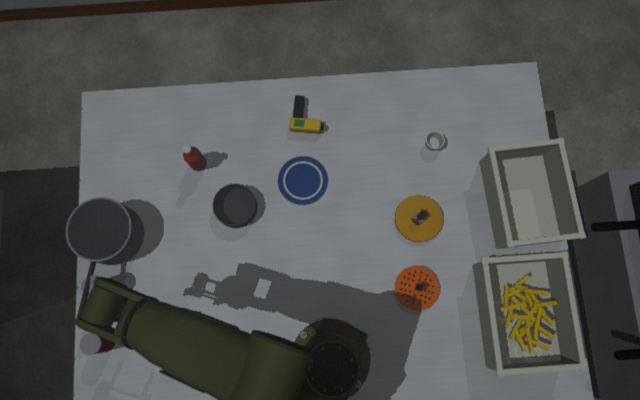

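The pictures show the tin at about (236,205) in the top view, the disc at (303,180), the yellow lid at (419,218), and the orange look-alike at (417,288). I'll enlarge crops to measure them.

```bash
cat > h.py <<'E'
from cell import manip, camera, get_calibration
import cv2, numpy as np
def ray(n,uv,z):
    c=get_calibration(n);K=c["K"];T=c["cam_to_world"]
    d=T[:3,:3]@np.array([(uv[0]-K[0,2])/K[0,0],-(uv[1]-K[1,2])/K[1,1],-1]);o=T[:3,3]
    return (o+d*(z-o[2])/d[2])[:2]
def proj(n,p):
    c=get_calibration(n);K=c["K"];T=c["cam_to_world"]
    q=T[:3,:3].T@(np.array(p,float)-T[:3,3]); return np.array([K[0,0]*q[0]/-q[2]+K[0,2],K[1,1]*-q[1]/-q[2]+K[1,2]])
def blob(im,lo,hi,n,z):
    "world-plane fit circle of largest blob at height z"
    m=cv2.inRange(cv2.cvtColor(im,cv2.COLOR_RGB2HSV),lo,hi)
    c=max(cv2.findContours(m,0,1)[0],key=cv2.contourArea)
    w=np.array([ray(n,p[0],z) for p in cv2.convexHull(c)]).astype(np.float32)
    return cv2.minEnclosingCircle(w), cv2.fitEllipse(w)[:2]
def crop(im,x,y,w,h,k,f): cv2.imwrite(f,cv2.resize(im[y:y+h,x:x+w,::-1],None,fx=k,fy=k,interpolation=cv2.INTER_CUBIC))
E
python3 - <<'E'
from h import *
t=camera("top");s=camera("scene")
for n,im in(("top",t),("scene",s)):
    print(n,"disc",blob(im,(100,120,50),(125,255,255),n,1.5))
    print(n,"cover",blob(im,(14,120,80),(24,255,255),n,17))
a=cv2.resize(t[175:255,200:300],None,fx=4,fy=4,interpolation=2)
b=cv2.resize(t[185:265,380:460],None,fx=4,fy=4,interpolation=2)
c=cv2.resize(s[130:190,350:420],None,fx=4,fy=4,interpolation=2)
d=cv2.resize(s[235:310,150:235],None,fx=4,fy=4,interpolation=2)
o=np.zeros((600,760,3),np.uint8)
o[:320,:400]=a;o[:240,:0]=0
o[:320,400:720]=b;o[320:560,:280]=c;o[320:600,400:740]=d[:280]
cv2.imwrite("pics/crops.png",o[:,:,::-1])
E
```

```text
top disc (((579.8336181640625, 48.82883071899414), 82.0261459350586), ((580.1990966796875, 48.73847579956055), (162.68785095214844, 163.60166931152344)))
top cover (((422.2247009277344, -322.0273742675781), 77.84949493408203), ((421.9410400390625, -321.9148864746094), (152.97943115234375, 155.1437225341797)))
scene disc (((581.5444946289062, 49.9698600769043), 83.50934600830078), ((581.5219116210938, 50.013465881347656), (165.91757202148438, 166.66717529296875)))
scene cover (((425.4143371582031, -321.9970397949219), 77.10202026367188), ((424.4417724609375, -321.9861755371094), (150.5432891845703, 153.8929901123047)))
```

View pics/crops.png

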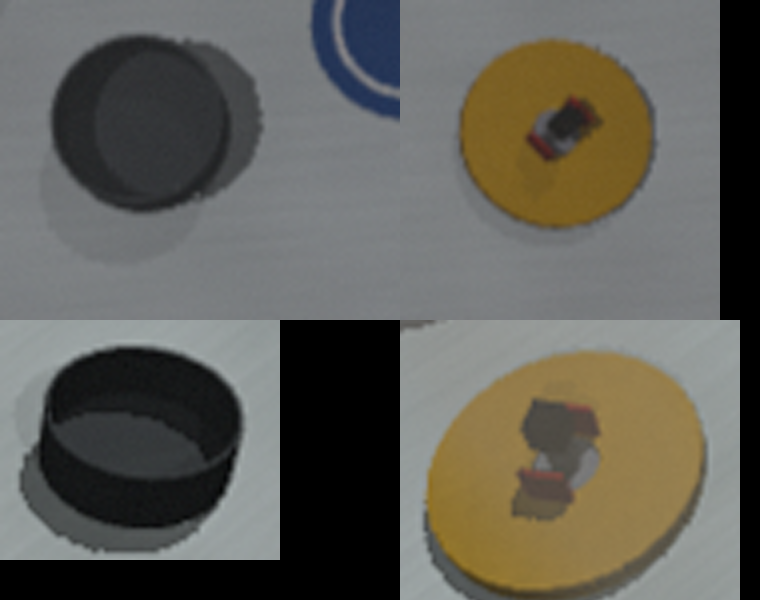

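Crop readings:
- Tin rim centre: top (235.3,205.5), scene (386,153).
- Tabs, top view: (425.5,211) and (415.5,222).
- Tabs, scene view: (195.8,258) and (186.8,276.5).

Run:
```python
from h import *
print("tin",ray("top",(235.3,205.5),50),ray("scene",(386,153),50))
print("edges top",ray("top",(213,205.5),50),ray("top",(257.5,205.5),50),ray("top",(235.3,183.8),50))
print("edges scene",ray("scene",(361.8,153),50),ray("scene",(410.3,153),50),ray("scene",(386,136.5),50),ray("scene",(386,169.8),50))
for n,a,b in(("top",(425.5,211),(415.5,222)),("scene",(195.8,258),(186.8,276.5))):
    p,q=ray(n,a,39),ray(n,b,39);d=p-q;print(n,p,q,(p+q)/2,np.linalg.norm(d),"yaxis",np.degrees(np.arctan2(d[1],d[0])))
print(np.degrees(manip.read_state()["eef_rot"]))
for n,p in(("bottle",(194,158)),("thermo",(307,125)),("cup",(435,142)),("orange",(417,288)),("pot",(98,230))): print(n,ray("top",p,20))
```

```text
tin [497.7781969  268.73716448] [508.04879017 274.15052292]
edges top [502.84852558 340.42424613] [492.73134568 197.38202013] [569.84000861 266.17401757]
edges scene [460.30120475 226.19137397] [555.87879287 322.19245433] [463.301093   330.22822369] [549.99323932 221.58584548]
top [ 438.62720356 -342.62107137] [ 404.99668936 -306.47012027] [ 421.81194646 -324.54559582] 49.37512279352823 yaxis -47.06856715942744
scene [ 418.98590379 -298.11235961] [ 445.65164561 -338.78692287] [ 432.3187747  -318.44964124] 48.63621986850932 yaxis 123.24835435862084
[-1.79957913e+02 -4.05908397e-03  1.59557669e+02]
bottle [676.55037874 405.55332347]
thermo [766.22275026  20.78838679]
cup [ 675.34549097 -405.18014442]
orange [ 196.49474098 -291.94757728]
pot [454.55484028 721.45115356]
```

Emit:
arm_command --targets '[{"hand": -1,"yaw": 0.145},{"hand": -1,"yaw": 0.145},{"hand": -1,"yaw": 0.145},{"hand": -1,"yaw": 0.145},{"hand": -1,"yaw": 0.145},{"hand": -1,"yaw": 0.148}]' --newtons 30

```text
schema error: expected keys hand, x, y, z, yaw
```

Emit:
arm_command --targets '[{"hand": -1,"x": -0.034,"y": 0.021},{"hand": -1,"x": -0.034,"y": 0.021},{"hand": -1,"x": -0.034,"y": 0.021},{"hand": -1,"x": -0.034,"y": 0.021},{"hand": -1,"x": -0.034,"y": 0.021},{"hand": -1,"x": -0.034,"y": 0.021},{"hand": -1,"x": -0.034,"y": 0.021},{"hand": -1,"x": -0.034,"y": 0.021},{"hand": -1,"x": -0.034,"y": 0.021},{"hand": -1,"x": -0.034,"y": 0.021}]'

```text
schema error: expected keys hand, x, y, z, yaw
```

Emit:
arm_command --targets '[{"hand": -1,"z": 0.04},{"hand": -1,"z": 0.04},{"hand": -1,"z": 0.03},{"hand": -1}]'

```text
schema error: expected keys hand, x, y, z, yaw
```

Run:
```python
from h import *
t=camera("top");s=camera("scene")
o=np.zeros((600,640,3),np.uint8)
o[:300,:400]=cv2.resize(t[150:225+25,200:333],(400,300),interpolation=2)
o[300:600,:480]=cv2.resize(s[110:210,320:480],(480,300),interpolation=2)
cv2.imwrite("pics/tin1.png",o[:,:,::-1])
```

```text
(no output)
```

View pics/tin1.png

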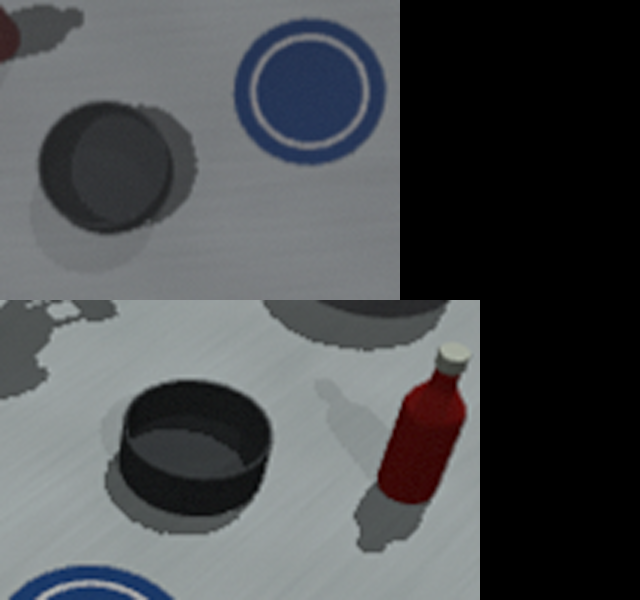

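The move was refused because every row needs all the keys. The picture only shows the unmoved scene again, so I'll resend it in full.

Emit:
arm_command --targets '[{"hand": -1,"x": 0,"y": 0,"z": 0,"yaw": 0.145},{"hand": -1,"x": 0,"y": 0,"z": 0,"yaw": 0.145},{"hand": -1,"x": 0,"y": 0,"z": 0,"yaw": 0.145},{"hand": -1,"x": 0,"y": 0,"z": 0,"yaw": 0.145},{"hand": -1,"x": 0,"y": 0,"z": 0,"yaw": 0.145},{"hand": -1,"x": 0,"y": 0,"z": 0,"yaw": 0.148}]' --newtons 30

```text
clock: 0.9
eef_pos: [192.1, 515.3, 205.4]
eef_rot: [-3.142, 0.0, 1.906]
wrist_force: [0.1, 0.1, -0.2]
finger_gap: 49.3
finger_force: 0.0
```

Emit:
arm_command --targets '[{"hand": -1,"x": -0.034,"y": 0.021,"z": 0,"yaw": 0},{"hand": -1,"x": -0.034,"y": 0.021,"z": 0,"yaw": 0},{"hand": -1,"x": -0.034,"y": 0.021,"z": 0,"yaw": 0},{"hand": -1,"x": -0.034,"y": 0.021,"z": 0,"yaw": 0},{"hand": -1,"x": -0.034,"y": 0.021,"z": 0,"yaw": 0},{"hand": -1,"x": -0.034,"y": 0.021,"z": 0,"yaw": 0},{"hand": -1,"x": -0.034,"y": 0.021,"z": 0,"yaw": 0},{"hand": -1,"x": -0.034,"y": 0.021,"z": 0,"yaw": 0},{"hand": -1,"x": -0.034,"y": 0.021,"z": 0,"yaw": 0},{"hand": -1,"x": -0.034,"y": 0.021,"z": 0,"yaw": 0}]'

```text
clock: 1.9
eef_pos: [504.8, 263.9, 205.5]
eef_rot: [3.142, -0.0, 1.912]
wrist_force: [0.3, 1.1, 1.0]
finger_gap: 0.6
finger_force: 0.0
```

Emit:
arm_command --targets '[{"hand": -1,"x": 0,"y": 0,"z": 0.04,"yaw": 0},{"hand": -1,"x": 0,"y": 0,"z": 0.04,"yaw": 0},{"hand": -1,"x": 0,"y": 0,"z": 0.03,"yaw": 0},{"hand": -1,"x": 0,"y": 0,"z": 0,"yaw": 0}]'

```text
clock: 2.3
eef_pos: [501.9, 264.2, 91.7]
eef_rot: [-3.135, 0.001, 1.912]
wrist_force: [0.4, 0.1, 0.0]
finger_gap: 0.4
finger_force: 0.0
```

Emit:
arm_command --targets '[{"hand": -1,"x": 0,"y": 0,"z": 0.03,"yaw": 0},{"hand": -1,"x": 0,"y": 0,"z": 0.03,"yaw": 0},{"hand": -1,"x": 0,"y": 0,"z": 0.0175,"yaw": 0},{"hand": -1,"x": 0,"y": 0,"z": 0,"yaw": 0},{"hand": -1,"x": -0.02,"y": 0,"z": 0,"yaw": 0},{"hand": -1,"x": -0.015,"y": 0,"z": 0,"yaw": 0},{"hand": -1,"x": -0.008,"y": 0,"z": 0,"yaw": 0},{"hand": -1,"x": -0.008,"y": 0,"z": 0,"yaw": 0},{"hand": -1,"x": -0.008,"y": 0,"z": 0,"yaw": 0},{"hand": -1,"x": -0.008,"y": 0,"z": 0,"yaw": 0}]'

```text
clock: 3.3
eef_pos: [526.8, 202.6, 19.3]
eef_rot: [3.139, -0.001, 1.912]
wrist_force: [-3.1, 6.7, 5.0]
finger_gap: 0.3
finger_force: 3.4
```

Emit:
arm_command --targets '[{"hand": -1,"x": -0.012,"y": 0,"z": 0,"yaw": 0},{"hand": -1,"x": -0.012,"y": 0,"z": 0,"yaw": 0},{"hand": -1,"x": -0.012,"y": 0,"z": 0,"yaw": 0},{"hand": -1,"x": -0.012,"y": 0,"z": 0,"yaw": 0},{"hand": -1,"x": -0.012,"y": 0,"z": 0,"yaw": 0},{"hand": -1,"x": -0.012,"y": 0,"z": 0,"yaw": 0},{"hand": -1,"x": -0.012,"y": 0,"z": 0,"yaw": 0},{"hand": -1,"x": -0.012,"y": 0,"z": 0,"yaw": 0},{"hand": -1,"x": -0.012,"y": 0,"z": 0,"yaw": 0},{"hand": -1,"x": -0.012,"y": 0,"z": 0,"yaw": 0}]'

```text
clock: 4.3
eef_pos: [566.9, 89.4, 19.3]
eef_rot: [3.14, -0.001, 1.912]
wrist_force: [-2.4, 7.0, 6.0]
finger_gap: 0.7
finger_force: 3.6
```

Run:
```python
from h import *
t=camera("top");s=camera("scene")
o=np.zeros((600,640,3),np.uint8)
o[:300,:400]=cv2.resize(t[150:225+25,200:333],(400,300),interpolation=2)
o[300:600,:480]=cv2.resize(s[130:280,270:510],(480,300),interpolation=2)
cv2.imwrite("pics/tin2.png",o[:,:,::-1])
```

```text
(no output)
```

View pics/tin2.png

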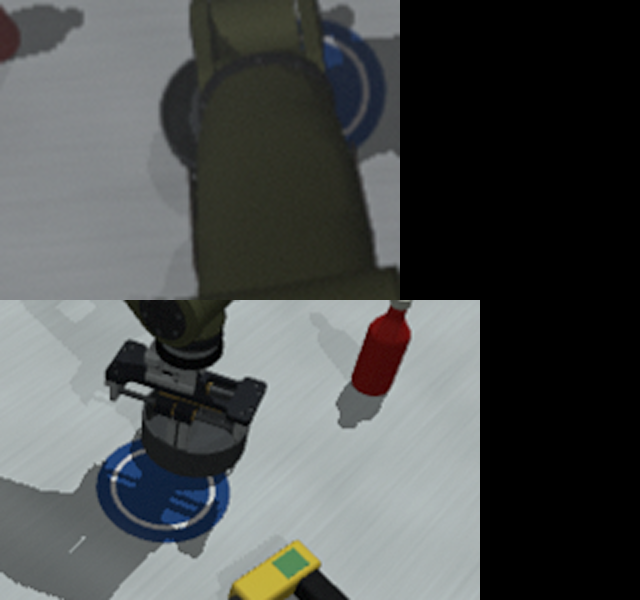

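The tin is sliding with the fingers and half overlaps the disc (disc at about (165,490) in the scene crop). I'll finish the slide.

Emit:
arm_command --targets '[{"hand": -1,"x": -0.012,"y": 0,"z": 0,"yaw": 0},{"hand": -1,"x": -0.012,"y": 0,"z": 0,"yaw": 0},{"hand": -1,"x": -0.012,"y": 0,"z": 0,"yaw": 0},{"hand": -1,"x": -0.012,"y": 0,"z": 0,"yaw": 0},{"hand": -1,"x": -0.012,"y": 0,"z": 0,"yaw": 0},{"hand": -1,"x": -0.012,"y": 0,"z": 0,"yaw": 0},{"hand": -1,"x": -0.01,"y": 0,"z": 0,"yaw": 0},{"hand": -1,"x": -0.01,"y": 0,"z": 0,"yaw": 0},{"hand": -1,"x": -0.005,"y": 0,"z": 0,"yaw": 0},{"hand": -1,"x": 0,"y": 0,"z": 0,"yaw": 0}]'

```text
clock: 5.4
eef_pos: [598.9, -2.7, 18.2]
eef_rot: [3.141, 0.0, 1.911]
wrist_force: [-0.4, 0.4, -0.0]
finger_gap: 0.2
finger_force: 0.0
```

Emit:
arm_command --targets '[{"hand": -1,"x": 0.02,"y": 0,"z": 0,"yaw": 0},{"hand": -1,"x": 0.01,"y": 0,"z": 0,"yaw": 0},{"hand": -1,"x": 0,"y": 0,"z": -0.05,"yaw": 0},{"hand": -1,"x": 0,"y": 0,"z": -0.05,"yaw": 0},{"hand": -1,"x": 0,"y": 0,"z": -0.05,"yaw": 0},{"hand": -1,"x": 0,"y": 0,"z": -0.03,"yaw": 0},{"hand": 0,"x": 0,"y": 0,"z": 0,"yaw": 0}]'

```text
clock: 6.1
eef_pos: [590.1, 26.0, 202.8]
eef_rot: [3.135, 0.003, 1.912]
wrist_force: [0.3, 0.3, -0.6]
finger_gap: 5.7
finger_force: 0.0
```

Emit:
arm_command --targets '[{"hand": 0,"x": 0,"y": 0,"z": 0,"yaw": -0.108},{"hand": 0,"x": 0,"y": 0,"z": 0,"yaw": -0.108},{"hand": 0,"x": 0,"y": 0,"z": 0,"yaw": -0.108},{"hand": 0,"x": -0.017,"y": -0.0345,"z": 0,"yaw": 0},{"hand": 0,"x": -0.017,"y": -0.0345,"z": 0,"yaw": 0},{"hand": 0,"x": -0.017,"y": -0.0345,"z": 0,"yaw": 0},{"hand": 0,"x": -0.017,"y": -0.0345,"z": 0,"yaw": 0},{"hand": 0,"x": -0.017,"y": -0.0345,"z": 0,"yaw": 0},{"hand": 0,"x": 0,"y": 0,"z": 0,"yaw": 0}]'

```text
clock: 7.0
eef_pos: [503.6, -150.3, 197.0]
eef_rot: [-3.14, -0.001, 2.233]
wrist_force: [-0.2, 1.1, -0.1]
finger_gap: 46.9
finger_force: 0.0
```

Run:
```python
from h import *
t=camera("top");s=camera("scene")
print(manip.read_state()["eef_pos"])
o=np.zeros((600,800,3),np.uint8)
o[:300,:400]=cv2.resize(t[150:225,255:355],(400,300),interpolation=2)
o[300:600,:400]=cv2.resize(s[180:255,310:410],(400,300),interpolation=2)
o[:300,400:800]=cv2.resize(t[200:230,400:440],(400,300),interpolation=2)
o[300:600,400:800]=cv2.resize(s[245:290,165:225],(400,300),interpolation=2)
cv2.imwrite("pics/v3.png",o[:,:,::-1])
```

```text
[ 505.01660068 -147.6962858   197.20604763]
```

View pics/v3.png

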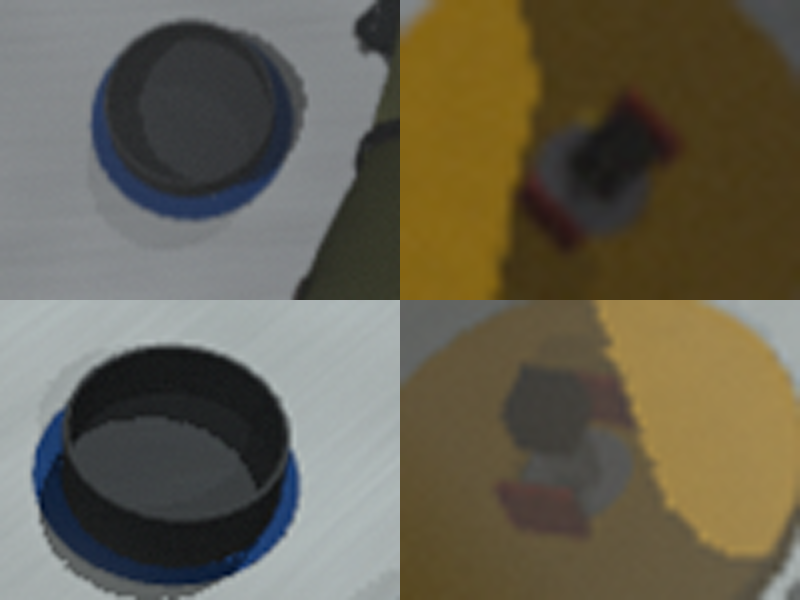

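Tin rim centre reads about (303.4,176.5) in top and (354.4,213.2) in scene, on the disc in both. Next I'll compute the tab edges and the knob.

Run:
```python
from h import *
print("tin",ray("top",(303.4,176.5),50),ray("scene",(354.4,213.2),50))
T=lambda x,y:(400+(x-400)/10,200+y/10); S=lambda x,y:(165+(x-400)/6.667,245+(y-300)/6.667)
def ang(n,a,b,z):
    d=ray(n,b,z)-ray(n,a,z);return np.degrees(np.arctan2(d[1],d[0]))%180,np.linalg.norm(d)
print(ang("top",T(630,90),T(682,150),43),ang("top",T(530,185),T(578,243),38),ang("top",T(549,219),T(656,120),43))
print(ang("scene",S(498,484),S(585,498),43),ang("scene",S(541,491),S(598,371),43))
print("knob top", ray("top",T(628,138),68), ray("scene",S(543,390),68))
# model projection in crop pixels
for yaw in (30,35,40,45):
    a=np.radians(yaw);R=np.array([[np.cos(a),-np.sin(a)],[np.sin(a),np.cos(a)]])
    for n in("top","scene"):
        P=[]
        for x,y in((-13,24),(13,24),(-13,-24),(13,-24)):
            p=proj(n,[*(R@[x,y]+[424,-322]),43]);P.append((np.array(p)-((400,200) if n=="top" else (165,245)))*(10 if n=="top" else 6.667)+((400,0) if n=="top" else (400,300)))
        print(yaw,n,np.round(P).astype(int).tolist())
```

```text
tin [578.68697443  43.79936598] [590.19463501  48.73324621]
(np.float64(34.91306458284501), np.float64(25.350994712113224)) (np.float64(33.82113991678676), np.float64(24.026027618484047)) (np.float64(128.17265854274524), np.float64(48.21261861237958))
(np.float64(35.586014539967856), np.float64(30.3536325228794)) (np.float64(123.9941886877796), np.float64(47.41883018858085))
knob top [ 424.91089369 -326.78514085] [ 426.1534317  -318.98125258]
30 top [[562, 231], [515, 165], [683, 148], [635, 83]]
30 scene [[549, 365], [618, 382], [480, 484], [552, 502]]
35 top [[569, 234], [516, 172], [681, 141], [628, 80]]
35 scene [[542, 366], [614, 378], [485, 488], [559, 500]]
40 top [[576, 236], [518, 179], [679, 134], [621, 77]]
40 scene [[535, 368], [609, 374], [490, 492], [566, 498]]
45 top [[584, 238], [521, 186], [677, 127], [614, 75]]
45 scene [[528, 371], [604, 371], [495, 495], [573, 495]]
```

Emit:
arm_command --targets '[{"hand": 0,"x": 0,"y": 0,"z": 0,"yaw": 0.042},{"hand": 0,"x": -0.0191,"y": -0.0333,"z": 0,"yaw": 0},{"hand": 0,"x": -0.0191,"y": -0.0333,"z": 0,"yaw": 0},{"hand": 0,"x": -0.0191,"y": -0.0333,"z": 0,"yaw": 0},{"hand": 0,"x": -0.0191,"y": -0.0333,"z": 0,"yaw": 0},{"hand": 0,"x": -0.0191,"y": -0.0333,"z": 0,"yaw": 0},{"hand": 0,"x": 0,"y": 0,"z": 0.04,"yaw": 0},{"hand": 0,"x": 0,"y": 0,"z": 0.04,"yaw": 0},{"hand": 0,"x": 0,"y": 0,"z": 0,"yaw": 0}]'

```text
clock: 8.0
eef_pos: [424.5, -319.8, 113.1]
eef_rot: [-3.14, -0.008, 2.195]
wrist_force: [0.5, 0.4, 0.8]
finger_gap: 46.8
finger_force: 0.0
```

```bash
cat >> h.py <<'E'
def tinfit(r=70,z0=0,z1=50,x0=(582,48)):
    from scipy.optimize import minimize
    th=np.linspace(0,2*np.pi,240)
    G={}
    for n in("top","scene"):
        g=cv2.GaussianBlur(cv2.cvtColor(camera(n),cv2.COLOR_RGB2GRAY).astype(np.float32),(0,0),1)
        G[n]=cv2.magnitude(cv2.Sobel(g,5,1,0),cv2.Sobel(g,5,0,1))
    def sc(p,ns):
        s=0
        for n in ns:
            q=np.array([proj(n,[p[0]+r*np.cos(t),p[1]+r*np.sin(t),z1]) for t in th],np.float32)
            v=cv2.remap(G[n],q[:,0].reshape(1,-1),q[:,1].reshape(1,-1),1)
            s-=np.minimum(v,np.percentile(G[n],98)).mean()
        return s
    for ns in(["top"],["scene"],["top","scene"]):
        b=min(((sc((x0[0]+i,x0[1]+j),ns),i,j) for i in range(-14,15,3) for j in range(-14,15,3)))
        m=minimize(sc,(x0[0]+b[1],x0[1]+b[2]),args=(ns,),method="Nelder-Mead",options=dict(xatol=.1,fatol=1e-3))
        print(ns,m.x.round(1),round(m.fun,1))
E
python3 - <<'E'
from h import *
tinfit()
s=camera("scene");t=camera("top");print(manip.read_state()["eef_pos"],manip.read_state()["eef_rot"])
o=np.zeros((600,800,3),np.uint8)
o[:600,:800]=cv2.resize(s[180:300,130:290],(800,600),interpolation=2)
cv2.imwrite("pics/v4.png",o[:,:,::-1])
E
```

```text
Traceback (most recent call last):
  File "h.py", line 32, in tinfit
    b=min(((sc((x0[0]+i,x0[1]+j),ns),i,j) for i in range(-14,15,3) for j in range(-14,15,3)))
  File "h.py", line 32, in <genexpr>
    b=min(((sc((x0[0]+i,x0[1]+j),ns),i,j) for i in range(-14,15,3) for j in range(-14,15,3)))
            ~~^^^^^^^^^^^^^^^^^^^^^^
  File "h.py", line 27, in sc
    q=np.array([proj(n,[p[0]+r*np.cos(t),p[1]+r*np.sin(t),z1]) for t in th],np.float32)
                ~~~~^^^^^^^^^^^^^^^^^^^^^^^^^^^^^^^^^^^^^^^^^^
  File "h.py", line 8, in proj
    c=get_calibration(n);K=c["K"];T=c["cam_to_world"]
ValueError: time passes only in moves, steps and waits
```

```bash
sed -i '2a import functools; get_calibration=functools.lru_cache(None)(get_calibration)' h.py
python3 - <<'E'
from h import *
tinfit()
s=camera("scene");print(manip.read_state()["eef_pos"],manip.read_state()["eef_rot"])
cv2.imwrite("pics/v4.png",cv2.resize(s[180:300,130:290],(800,600),interpolation=2)[:,:,::-1])
E
```

```text
['top'] [587.1  48. ] -69.9
['scene'] [586.4  52.5] -146.1
['top', 'scene'] [585.9  52. ] -214.4
[ 426.97424741 -322.41472103  119.99822872] [3.14087803e+00 2.92040498e-03 2.19469573e+00]
```

View pics/v4.png

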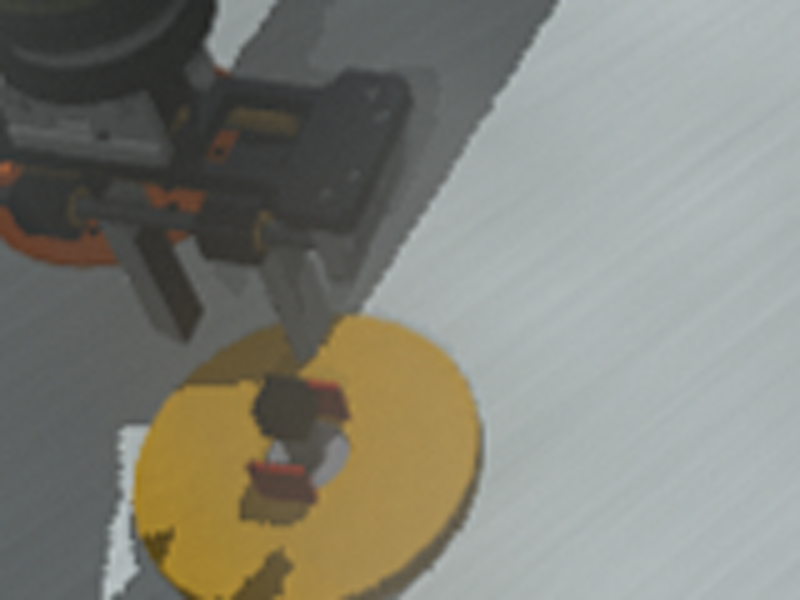

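The fingertips hang above the knob (knob at (285,405), tabs at (330,400) and (283,480)), aligned with the lid's x axis. I'll descend, grip and lift.

Emit:
arm_command --targets '[{"hand": 0,"x": 0,"y": 0,"z": 0.03,"yaw": 0},{"hand": 0,"x": 0,"y": 0,"z": 0.03,"yaw": 0},{"hand": 0,"x": 0,"y": 0,"z": 0.015,"yaw": 0},{"hand": 0,"x": 0,"y": 0,"z": 0.008,"yaw": 0},{"hand": 0,"x": 0,"y": 0,"z": 0,"yaw": 0},{"hand": -1,"x": 0,"y": 0,"z": 0,"yaw": 0},{"hand": -1,"x": 0,"y": 0,"z": 0,"yaw": 0},{"hand": -1,"x": 0,"y": 0,"z": 0,"yaw": 0},{"hand": -1,"x": 0,"y": 0,"z": 0,"yaw": 0},{"hand": -1,"x": 0,"y": 0,"z": 0,"yaw": 0}]' --newtons 30

```text
clock: 9.25
eef_pos: [425.9, -322.6, 35.6]
eef_rot: [-3.141, 0.001, 2.194]
wrist_force: [-3.1, -0.4, 7.3]
finger_gap: 19.9
finger_force: 30.0
```

Emit:
arm_command --targets '[{"hand": -1,"x": 0,"y": 0,"z": 0,"yaw": 0},{"hand": -1,"x": 0,"y": 0,"z": -0.005,"yaw": 0},{"hand": -1,"x": 0,"y": 0,"z": -0.01,"yaw": 0},{"hand": -1,"x": 0,"y": 0,"z": -0.015,"yaw": 0},{"hand": -1,"x": 0,"y": 0,"z": -0.02,"yaw": 0},{"hand": -1,"x": 0,"y": 0,"z": -0.02,"yaw": 0},{"hand": -1,"x": 0,"y": 0,"z": -0.02,"yaw": 0},{"hand": -1,"x": 0,"y": 0,"z": -0.02,"yaw": 0},{"hand": -1,"x": 0,"y": 0,"z": 0,"yaw": 0}]'

```text
clock: 10.15
eef_pos: [426.7, -322.8, 147.7]
eef_rot: [3.14, 0.004, 2.194]
wrist_force: [0.7, -0.0, -4.4]
finger_gap: 20.0
finger_force: 29.9
```

Run:
```python
from h import *
s=camera("scene");t=camera("top");st=manip.read_state();print(st["eef_pos"],st["eef_rot"],st["wrist_force"],st["joints"])
z=st["eef_pos"][2]-37+17
for n,im in(("top",t),("scene",s)):
    print(n,blob(im,(14,120,60),(26,255,255),n,z))
cv2.imwrite("pics/v5.png",cv2.resize(s[160:310,110:310],(800,600),interpolation=2)[:,:,::-1])
```

```text
[ 425.73095481 -322.05352932  144.64225603] [ 3.14153789e+00 -8.79790599e-05  2.19381226e+00] [ 0.23435066 -0.0736244  -3.63019905] [-7.16283739e-01  3.22379330e-01  1.63918703e+00  7.94772366e-05
  1.18009936e+00 -1.33932994e+00]
top (((98.72168731689453, -596.8517456054688), 112.3432846069336), ((97.9521713256836, -593.0765991210938), (169.0413360595703, 228.54025268554688)))
scene (((154.9912567138672, -573.5354614257812), 91.25211334228516), ((159.92059326171875, -568.2642822265625), (100.86246490478516, 196.3076934814453)))
```

View pics/v5.png

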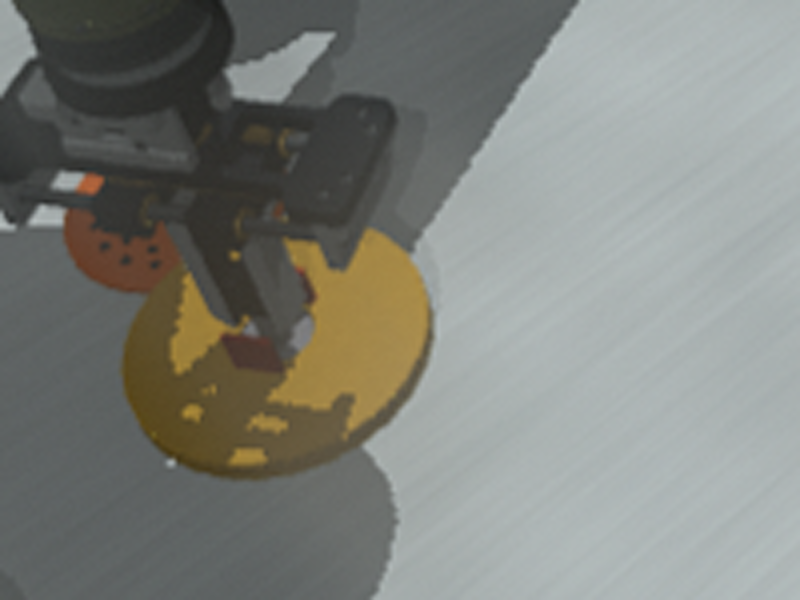

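The lid is up with the cover riding level on it. Before I carry it over, I'll check the tin centre once more with a silhouette fit.

Run:
```python
from h import *
from scipy.optimize import minimize
th=np.linspace(0,2*np.pi,180)
def G(im):
    g=cv2.GaussianBlur(im.astype(np.float32),(0,0),.8)
    return np.max(np.hypot(cv2.Sobel(g,5,1,0),cv2.Sobel(g,5,0,1)),axis=2).astype(np.float32)
I={n:camera(n) for n in("top","scene")};GR={n:G(I[n]) for n in I}
def pts(n,p,r,z): return np.array([proj(n,[p[0]+r*np.cos(t),p[1]+r*np.sin(t),z]) for t in th],np.float32)
def samp(n,q): return np.minimum(cv2.remap(GR[n],q[:,0].reshape(1,-1),q[:,1].reshape(1,-1),1),120).mean()
def sc(p,ns,mode):
    s=0
    for n in ns:
        if mode=="sil":
            h=cv2.convexHull(np.vstack([pts(n,p,70,1.5),pts(n,p,70,51.5)]))[:,0]
            s-=samp(n,np.vstack([np.linspace(a,b,4,endpoint=False) for a,b in zip(h,np.roll(h,-1,0))]).astype(np.float32))
        elif mode=="rim": s-=samp(n,pts(n,p,70,51.5))
        else: s-=samp(n,pts(n,p,85,1.5))
    return s
for mode in("sil","rim"):
  for ns in(["top"],["scene"],["top","scene"]):
    b=min((sc((582+i,48+j),ns,mode),i,j) for i in range(-12,13,3) for j in range(-12,13,3))
    m=minimize(sc,(582+b[1],48+b[2]),args=(ns,mode),method="Nelder-Mead",options=dict(xatol=.1,fatol=1e-3))
    print(mode,ns,m.x.round(1),round(m.fun,1))
    if mode=="sil" and len(ns)==2: P=m.x
o=[]
for n,(x,y) in (("top",(250,140)),("scene",(300,170))):
    k=5;im=cv2.resize(I[n][y:y+110,x:x+80] if 0 else I[n][y:y+100,x:x+80+20],None,fx=k-1,fy=k-1,interpolation=2)
    for z,c in((51.5,(255,0,0)),(1.5,(0,255,0))):
        cv2.polylines(im,[np.round(((pts(n,P,70,z)-(x,y)+.5)*(k-1))).astype(int)],True,c,1)
    o.append(im)
cv2.imwrite("pics/v6.png",np.hstack(o)[:,:,::-1])
```

```text
sil ['top'] [584.6  47.9] -94.0
sil ['scene'] [584.8  51.6] -110.3
sil ['top', 'scene'] [585.   50.8] -201.5
rim ['top'] [577.   48.1] -82.4
rim ['scene'] [586.4  50.5] -113.7
rim ['top', 'scene'] [585.9  50.1] -187.6
```

View pics/v6.png

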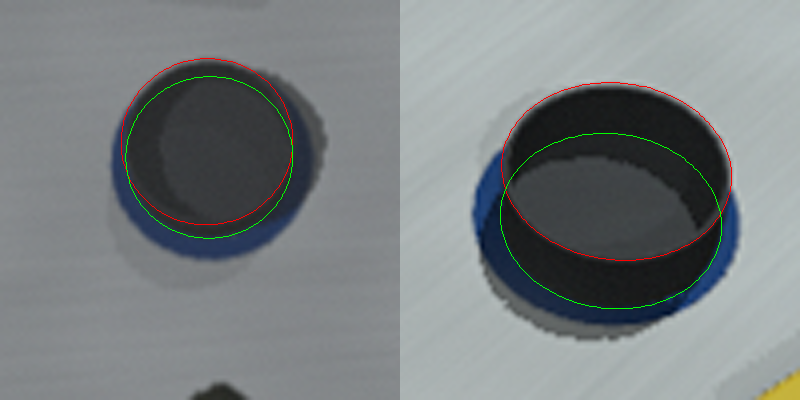

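The silhouette overlay doesn't match the tin's lower edge in the scene view (fit at about y=308, tin edge at about y=320), so I'll read the edges from pixel profiles.

Run:
```python
from h import *
s=camera("scene").astype(int);t=camera("top").astype(int)
f=lambda a:' '.join('%d/%d'%(p[0],p[2]) for p in a)
print("S col352 y186-196",f(s[186:196,352]));print("S col352 y230-258",f(s[230:258,352]))
print("S row212 x322-332",f(s[212,318:332]));print("S row212 x376-390",f(s[212,376:390]))
print("T col302 y150-160",f(t[150:160,302]));print("T col302 y190-208",f(t[190:208,302]))
print("T row176 x276-288",f(t[176,276:288]));print("T row176 x316-334",f(t[176,316:334]))
P=(585,50)
th=np.linspace(0,2*np.pi,721)
for n,P in(("scene",(585,50)),("scene",(583,46)),("top",(585,50)),("top",(583,46))):
  for z in(51.5,1.5):
    q=np.array([proj(n,[P[0]+70*np.cos(a),P[1]+70*np.sin(a),z]) for a in th])
    print(n,P,z,"min",q.min(0).round(1),"max",q.max(0).round(1))
```

```text
S col352 y186-196 173/181 174/182 176/185 177/185 160/168 104/109 35/39 23/23 24/25 25/27
S col352 y230-258 66/72 60/65 59/65 62/67 58/64 38/41 24/26 23/26 24/26 24/27 25/28 25/27 25/26 22/27 26/29 29/27 24/32 19/52 21/63 18/61 20/61 60/77 89/95 93/98 87/90 146/152 172/180 172/180
S row212 x322-332 173/180 172/178 148/159 78/127 23/109 30/114 31/110 42/85 58/59 36/40 23/24 22/26 25/29 30/32
S row212 x376-390 26/28 27/28 25/26 23/25 31/33 52/57 117/123 178/186 175/183 173/182 172/181 173/182 173/182 172/180
T col302 y150-160 131/137 133/139 135/140 134/140 115/120 75/80 47/50 41/44 41/44 45/47
T col302 y190-208 57/62 56/62 58/62 58/61 53/58 51/55 48/51 41/42 42/47 40/70 41/88 42/91 42/90 40/87 61/98 103/117 124/128 124/129
T row176 x276-288 133/137 120/130 64/104 41/92 47/88 58/64 44/45 41/45 42/46 42/45 45/47 43/46
T row176 x316-334 53/58 55/58 55/58 53/57 54/58 54/59 52/55 48/58 37/58 36/59 37/60 48/64 73/79 77/79 77/80 95/99 131/136 130/138
scene (585, 50) 51.5 min [324.6 190.2] max [382.1 234.7]
scene (585, 50) 1.5 min [324.3 202.9] max [379.6 246.8]
scene (583, 46) 51.5 min [322.8 190.6] max [380.4 235.1]
scene (583, 46) 1.5 min [322.6 203.3] max [377.9 247.3]
top (585, 50) 51.5 min [279.9 154.1] max [322.8 195.6]
top (585, 50) 1.5 min [281.1 158.5] max [322.8 198.9]
top (583, 46) 51.5 min [281.1 154.6] max [324.1 196.1]
top (583, 46) 1.5 min [282.3 159. ] max [324.1 199.4]
```

The profiles agree on a tin centre near (584.5,49.5). I'll carry the lid there and look at the pose.

Emit:
arm_command --targets '[{"hand": -1,"x": 0.01,"y": 0.0167,"z": 0,"yaw": 0},{"hand": -1,"x": 0.0188,"y": 0.031,"z": 0,"yaw": 0},{"hand": -1,"x": 0.024,"y": 0.04,"z": 0,"yaw": 0},{"hand": -1,"x": 0.024,"y": 0.04,"z": 0,"yaw": 0},{"hand": -1,"x": 0.024,"y": 0.04,"z": 0,"yaw": 0},{"hand": -1,"x": 0.024,"y": 0.04,"z": 0,"yaw": 0},{"hand": -1,"x": 0.024,"y": 0.04,"z": 0,"yaw": 0},{"hand": -1,"x": 0.024,"y": 0.04,"z": 0,"yaw": 0},{"hand": -1,"x": 0.024,"y": 0.04,"z": 0,"yaw": 0},{"hand": -1,"x": 0.0116,"y": 0.0193,"z": 0,"yaw": 0}]'

```text
clock: 11.45
eef_pos: [586.6, 52.9, 144.0]
eef_rot: [-3.141, -0.001, 2.196]
wrist_force: [0.8, -0.9, -4.4]
finger_gap: 19.8
finger_force: 29.9
```

Emit:
arm_command --targets '[{"hand": -1,"x": 0,"y": 0.0157,"z": 0,"yaw": 0},{"hand": -1,"x": 0,"y": 0,"z": 0.015,"yaw": 0},{"hand": -1,"x": 0,"y": 0,"z": 0.015,"yaw": 0},{"hand": -1,"x": 0,"y": 0,"z": 0.01,"yaw": 0},{"hand": -1,"x": 0,"y": 0,"z": 0,"yaw": 0},{"hand": -1,"x": 0,"y": 0,"z": 0,"yaw": 0}]'

```text
clock: 12.05
eef_pos: [598.7, 58.1, 104.9]
eef_rot: [-3.141, -0.0, 2.193]
wrist_force: [-0.9, 0.3, -4.0]
finger_gap: 20.1
finger_force: 29.9
```

Emit:
arm_command --targets '[{"hand": -1,"x": 0,"y": -0.008,"z": 0,"yaw": 0},{"hand": -1,"x": 0.001,"y": -0.008,"z": 0,"yaw": 0},{"hand": -1,"x": 0,"y": 0,"z": 0,"yaw": 0},{"hand": -1,"x": 0,"y": 0,"z": 0,"yaw": 0}]'

```text
clock: 12.45
eef_pos: [585.3, 49.9, 105.5]
eef_rot: [3.141, 0.0, 2.193]
wrist_force: [-0.4, -0.2, -3.1]
finger_gap: 19.9
finger_force: 29.9
```

Run:
```python
from h import *
st=manip.read_state();print(st["eef_pos"])
s=camera("scene");t=camera("top")
for n,im in(("top",t),("scene",s)):
    x,y=(np.array(proj(n,[585,50,80]))).astype(int)
    w=im.copy(); m=np.zeros(im.shape[:2],np.uint8); cv2.circle(m,(int(x),int(y)),45,1,-1); w[m==0]=0
    for z in(st["eef_pos"][2]-35.6+17,): print(n,blob(w,(12,110,40),(28,255,255),n,z))
f=lambda a:' '.join('%d/%d'%(p[0],p[2]) for p in a)
print(f(s.astype(int)[225:258,352]))
```

```text
[585.26807341  49.93290132 105.47611149]Traceback (most recent call last):
  File "<stdin>", line 7, in <module>
  File "h.py", line 16, in blob
    return cv2.minEnclosingCircle(w), cv2.fitEllipse(w)[:2]
                                      ~~~~~~~~~~~~~~^^^
cv2.error: OpenCV(4.12.0) /io/opencv/modules/imgproc/src/shapedescr.cpp:361: error: (-201:Incorrect size of input array) There should be at least 5 points to fit the ellipse in function 'fitEllipseNoDirect'
```

Top view is blocked by the arm, and the pose is on target. I'll lower slowly, watching the force.

Emit:
arm_command --targets '[{"hand": -1,"x": 0,"y": 0,"z": 0.008,"yaw": 0},{"hand": -1,"x": 0,"y": 0,"z": 0.006,"yaw": 0},{"hand": -1,"x": 0,"y": 0,"z": 0.003,"yaw": 0},{"hand": -1,"x": 0,"y": 0,"z": 0.003,"yaw": 0},{"hand": -1,"x": 0,"y": 0,"z": 0.002,"yaw": 0},{"hand": -1,"x": 0,"y": 0,"z": 0,"yaw": 0}]'

```text
clock: 13.15
eef_pos: [585.3, 50.2, 82.8]
eef_rot: [-3.142, -0.0, 2.194]
wrist_force: [0.3, 0.3, -4.9]
finger_gap: 19.6
finger_force: 29.9
```

Emit:
arm_command --targets '[{"hand": -1,"x": 0,"y": 0,"z": 0.002,"yaw": 0},{"hand": -1,"x": 0,"y": 0,"z": 0.001,"yaw": 0},{"hand": -1,"x": 0,"y": 0,"z": 0.001,"yaw": 0},{"hand": -1,"x": 0,"y": 0,"z": 0,"yaw": 0}]'

```text
clock: 13.55
eef_pos: [585.2, 50.1, 78.9]
eef_rot: [-3.141, -0.0, 2.194]
wrist_force: [0.8, 0.6, -3.6]
finger_gap: 19.8
finger_force: 29.9
```

Emit:
arm_command --targets '[{"hand": -1,"x": 0,"y": 0,"z": 0.001,"yaw": 0},{"hand": -1,"x": 0,"y": 0,"z": 0.001,"yaw": 0},{"hand": -1,"x": 0,"y": 0,"z": 0,"yaw": 0},{"hand": -1,"x": 0,"y": 0,"z": 0,"yaw": 0}]'

```text
clock: 13.95
eef_pos: [585.2, 50.1, 76.9]
eef_rot: [-3.141, -0.0, 2.194]
wrist_force: [0.6, 0.2, -4.0]
finger_gap: 19.8
finger_force: 29.9
```

Emit:
arm_command --targets '[{"hand": -1,"x": 0,"y": 0,"z": 0.0005,"yaw": 0},{"hand": -1,"x": 0,"y": 0,"z": 0,"yaw": 0},{"hand": -1,"x": 0,"y": 0,"z": 0,"yaw": 0}]'

```text
clock: 14.25
eef_pos: [585.2, 50.1, 76.4]
eef_rot: [-3.142, -0.0, 2.194]
wrist_force: [-0.2, 0.1, -3.9]
finger_gap: 20.1
finger_force: 29.9
```

Emit:
arm_command --targets '[{"hand": -1,"x": 0,"y": 0,"z": 0.0005,"yaw": 0},{"hand": -1,"x": 0,"y": 0,"z": 0.0005,"yaw": 0},{"hand": -1,"x": 0,"y": 0,"z": 0,"yaw": 0}]'

```text
clock: 14.55
eef_pos: [585.4, 50.1, 75.7]
eef_rot: [3.141, 0.0, 2.194]
wrist_force: [-1.0, 0.0, 0.1]
finger_gap: 20.1
finger_force: 29.9
```

Emit:
arm_command --targets '[{"hand": -1,"x": 0,"y": 0,"z": 0.0005,"yaw": 0},{"hand": -1,"x": 0,"y": 0,"z": 0,"yaw": 0},{"hand": -1,"x": 0,"y": 0,"z": 0,"yaw": 0}]'

```text
clock: 14.85
eef_pos: [585.4, 50.1, 75.7]
eef_rot: [3.141, 0.0, 2.194]
wrist_force: [-4.1, -0.5, 5.9]
finger_gap: 19.9
finger_force: 29.9
```

Contact came at origin height 40.1 mm, so the lid is seated. I'll release it, rise, and turn 90° for the tabs.

Emit:
arm_command --targets '[{"hand": -1,"x": 0,"y": 0,"z": -0.0005,"yaw": 0},{"hand": 0,"x": 0,"y": 0,"z": 0,"yaw": 0},{"hand": 0,"x": 0,"y": 0,"z": 0,"yaw": 0},{"hand": 0,"x": 0,"y": 0,"z": 0,"yaw": 0},{"hand": 0,"x": 0,"y": 0,"z": 0,"yaw": 0},{"hand": 0,"x": 0,"y": 0,"z": -0.01,"yaw": 0},{"hand": 0,"x": 0,"y": 0,"z": -0.03,"yaw": 0},{"hand": 0,"x": 0,"y": 0,"z": -0.05,"yaw": 0},{"hand": 1,"x": 0,"y": 0,"z": -0.01,"yaw": 0}]'

```text
clock: 15.75
eef_pos: [587.1, 50.2, 181.8]
eef_rot: [3.135, 0.005, 2.194]
wrist_force: [-0.5, 0.3, 0.3]
finger_gap: 51.9
finger_force: 0.0
```

Emit:
arm_command --targets '[{"hand": 1,"x": 0,"y": 0,"z": 0,"yaw": 0.145},{"hand": 1,"x": 0,"y": 0,"z": 0,"yaw": 0.145},{"hand": 1,"x": 0,"y": 0,"z": 0,"yaw": 0.145},{"hand": 1,"x": 0,"y": 0,"z": 0,"yaw": 0.145},{"hand": 1,"x": 0,"y": 0,"z": 0,"yaw": 0.145},{"hand": 1,"x": 0,"y": 0,"z": 0,"yaw": 0.145},{"hand": 1,"x": 0,"y": 0,"z": 0,"yaw": 0.145},{"hand": 1,"x": 0,"y": 0,"z": 0,"yaw": 0.145},{"hand": 1,"x": 0,"y": 0,"z": 0,"yaw": 0.145},{"hand": 1,"x": 0,"y": 0,"z": 0,"yaw": 0.145}]'

```text
clock: 16.75
eef_pos: [585.3, 50.1, 175.9]
eef_rot: [3.141, -0.0, 0.738]
wrist_force: [-0.1, -0.1, -0.1]
finger_gap: 94.1
finger_force: 0.0
```

Emit:
arm_command --targets '[{"hand": 1,"x": 0,"y": 0,"z": 0,"yaw": 0.12},{"hand": 1,"x": 0,"y": 0,"z": 0,"yaw": 0},{"hand": 1,"x": 0,"y": 0,"z": 0,"yaw": 0}]'

```text
clock: 17.05
eef_pos: [585.3, 50.1, 175.7]
eef_rot: [3.141, -0.0, 0.627]
wrist_force: [0.6, 0.5, 0.5]
finger_gap: 94.1
finger_force: 0.0
```

Run:
```python
from h import *
st=manip.read_state();print(st["eef_pos"],st["eef_rot"],st["joints"])
s=camera("scene")
x,y=320-40,150
o=cv2.resize(s[150:270,280:440],(800,600),interpolation=2)
a=np.radians(35.5);R=np.array([[np.cos(a),-np.sin(a)],[np.sin(a),np.cos(a)]])
for X,Y in((-13,24),(13,24),(-13,-24),(13,-24)):
    p=(np.array(proj("scene",[*(R@[X,Y]+[585.3,50]),84]))-(280,150)+.5)*5
    cv2.circle(o,tuple(int(v) for v in p),3,(0,255,255),1)
cv2.imwrite("pics/v7.png",o[:,:,::-1])
```

```text
[585.2666062   50.1057486  175.71985566] [ 3.14142953e+00 -2.17667481e-04  6.27444450e-01] [ 2.30603875e-02  4.07121770e-01  1.44701163e+00 -1.09767948e-05
  1.28718745e+00  9.66415352e-01]
```

View pics/v7.png

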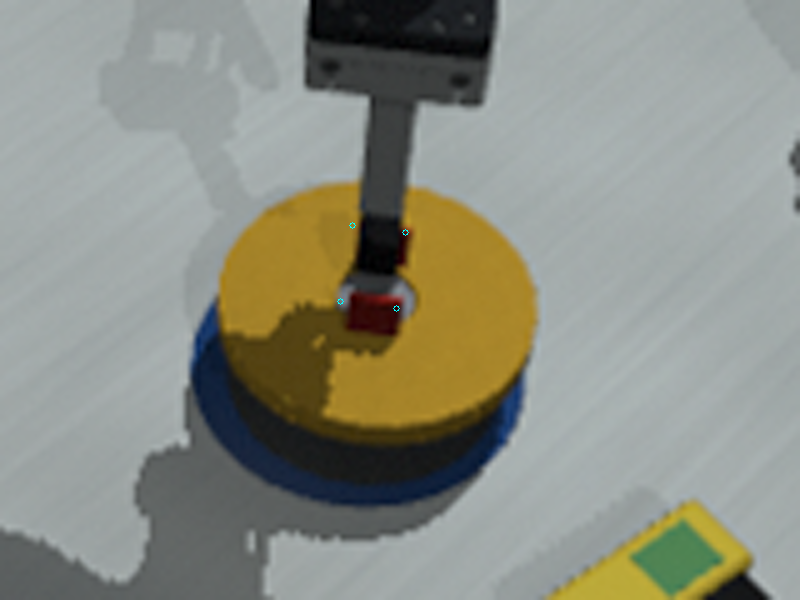

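The double lid is seated flat on the tin over the disc. The near tab is at (375,313) and lines up with the fingers. I'll descend, pinch and test-lift.

Emit:
arm_command --targets '[{"hand": 1,"x": 0,"y": 0,"z": 0.035,"yaw": 0},{"hand": 1,"x": 0,"y": 0,"z": 0.035,"yaw": 0},{"hand": 1,"x": 0,"y": 0,"z": 0.025,"yaw": 0},{"hand": 1,"x": 0,"y": 0,"z": 0.015,"yaw": 0},{"hand": 1,"x": 0,"y": 0,"z": 0.005,"yaw": 0},{"hand": 1,"x": 0,"y": 0,"z": 0,"yaw": 0},{"hand": 1,"x": 0,"y": 0,"z": 0,"yaw": 0}]'

```text
clock: 17.8
eef_pos: [586.0, 50.1, 61.7]
eef_rot: [3.141, -0.002, 0.624]
wrist_force: [-0.2, 1.0, 0.7]
finger_gap: 94.2
finger_force: 0.0
```

Emit:
arm_command --targets '[{"hand": 0.2,"x": 0,"y": 0,"z": 0,"yaw": 0},{"hand": 0.15,"x": 0,"y": 0,"z": 0,"yaw": 0},{"hand": 0.1,"x": 0,"y": 0,"z": 0,"yaw": 0},{"hand": 0.05,"x": 0,"y": 0,"z": 0,"yaw": 0},{"hand": -0.1,"x": 0,"y": 0,"z": 0,"yaw": 0},{"hand": -0.3,"x": 0,"y": 0,"z": 0,"yaw": 0},{"hand": -1,"x": 0,"y": 0,"z": 0,"yaw": 0},{"hand": -1,"x": 0,"y": 0,"z": 0,"yaw": 0}]' --newtons 20

```text
clock: 18.6
eef_pos: [585.2, 50.3, 60.5]
eef_rot: [-3.141, 0.0, 0.624]
wrist_force: [-1.3, 1.3, 1.4]
finger_gap: 48.0
finger_force: 20.0
```

Gap is 48 mm, so the tabs are pinched. I'll lift slowly at first.

Emit:
arm_command --targets '[{"hand": -1,"x": 0,"y": 0,"z": -0.003,"yaw": 0},{"hand": -1,"x": 0,"y": 0,"z": -0.003,"yaw": 0},{"hand": -1,"x": 0,"y": 0,"z": -0.004,"yaw": 0},{"hand": -1,"x": 0,"y": 0,"z": -0.005,"yaw": 0},{"hand": -1,"x": 0,"y": 0,"z": -0.005,"yaw": 0},{"hand": -1,"x": 0,"y": 0,"z": 0,"yaw": 0}]'

```text
clock: 19.2
eef_pos: [585.6, 50.1, 81.4]
eef_rot: [3.141, -0.001, 0.624]
wrist_force: [0.3, -0.6, -1.6]
finger_gap: 47.9
finger_force: 20.0
```

Emit:
arm_command --targets '[{"hand": -1,"x": 0,"y": 0,"z": -0.01,"yaw": 0},{"hand": -1,"x": 0,"y": 0,"z": -0.015,"yaw": 0},{"hand": -1,"x": 0,"y": 0,"z": -0.015,"yaw": 0},{"hand": -1,"x": 0,"y": 0,"z": -0.015,"yaw": 0},{"hand": -1,"x": 0,"y": 0,"z": -0.015,"yaw": 0},{"hand": -1,"x": 0,"y": 0,"z": -0.015,"yaw": 0},{"hand": -1,"x": 0,"y": 0,"z": -0.015,"yaw": 0},{"hand": -1,"x": 0,"y": 0,"z": -0.01,"yaw": 0},{"hand": -1,"x": 0,"y": 0,"z": 0,"yaw": 0},{"hand": -1,"x": 0,"y": 0,"z": 0,"yaw": 0}]'

```text
clock: 20.2
eef_pos: [585.1, 50.1, 190.3]
eef_rot: [-3.142, 0.0, 0.624]
wrist_force: [-1.0, -0.3, -2.7]
finger_gap: 47.7
finger_force: 20.0
```

Run:
```python
from h import *
st=manip.read_state();print(st)
s=camera("scene")
cv2.imwrite("pics/v8.png",cv2.resize(s[120:270,260:460],(800,600),interpolation=2)[:,:,::-1])
```

```text
{'clock': 20.2, 'joints': array([ 2.30471078e-02,  3.94896221e-01,  1.42927258e+00, -1.10508838e-05,
        1.31748873e+00,  9.70065003e-01]), 'qd': array([ 0.00012377,  0.01533183,  0.01280259, -0.00039806, -0.00312634,
       -0.00089581]), 'effort': array([ 1.88167719e-02, -6.12556815e+01, -3.72209108e+01,  5.69642871e-02,
        1.10824982e-02,  2.56385965e-04]), 'eef_pos': array([585.13845137,  50.09496367, 190.34800864]), 'eef_rot': array([-3.14156481e+00,  5.95686111e-05,  6.23781202e-01]), 'wrist_force': array([-0.95873262, -0.34388751, -2.67653011]), 'moment': array([-0.05992864,  0.12705786,  0.02330297]), 'finger_force': 19.99878466129303, 'finger_gap': 47.730432026466964}
```

Emit:
arm_command --targets '[{"hand": -1,"x": 0,"y": 0,"z": -0.01,"yaw": 0},{"hand": -1,"x": 0,"y": 0,"z": -0.015,"yaw": 0},{"hand": -1,"x": 0,"y": 0,"z": -0.015,"yaw": 0},{"hand": -1,"x": 0,"y": 0,"z": -0.01,"yaw": 0},{"hand": -1,"x": 0,"y": 0,"z": 0,"yaw": 0},{"hand": -1,"x": 0,"y": 0,"z": 0,"yaw": 0},{"hand": -1,"x": 0,"y": 0,"z": 0,"yaw": 0}]'

```text
clock: 20.95
eef_pos: [585.0, 50.1, 239.6]
eef_rot: [-3.141, 0.001, 0.624]
wrist_force: [0.2, -0.7, -1.6]
finger_gap: 47.3
finger_force: 20.0
```

Run:
```python
from h import *
st=manip.read_state();print(st["wrist_force"],st["qd"].round(3),st["finger_gap"])
s=camera("scene");zc=st["eef_pos"][2]-60.5+57.5
w=s.copy();x,y=proj("scene",[585,50,zc]).astype(int)
m=np.zeros(s.shape[:2],np.uint8);cv2.circle(m,(int(x),int(y)),60,1,-1);w[m==0]=0
print("cover",blob(w,(14,120,60),(26,255,255),"scene",zc))
f=lambda a:' '.join('%d/%d'%(p[0],p[2]) for p in a.astype(int))
print(f(s[225:258,352]));print(f(s[212,318:332]));print(f(s[212,376:390]))
for p in([585,50,54.5],[585+71*.73,50-71*.68,54],[585+71*.73,50-71*.68,50],[585,50,108]): print(proj("scene",p).round(1))
```

```text
[ 0.21149729 -0.73909781 -1.56389811] [-0.002  0.001 -0.001  0.     0.003  0.002] 47.33413376228297
cover (((592.7490234375, 45.364017486572266), 82.05913543701172), ((591.1900024414062, 46.18153381347656), (154.1300506591797, 166.27796936035156)))
41/44 8/8 33/33 57/59 64/67 63/67 62/65 65/67 56/59 43/46 28/31 23/26 20/22 23/26 23/26 22/25 23/26 25/25 21/24 24/24 24/26 21/29 23/53 21/61 21/59 17/57 59/74 85/90 89/93 88/92 88/92 89/93 91/94
166/173 165/170 142/153 74/121 24/105 27/108 26/103 58/90 95/97 93/98 94/98 85/89 60/62 60/63
61/64 116/123 126/133 125/132 124/131 125/131 122/129 138/145 169/177 166/175 164/174 166/175 165/173 165/173
[353.3 210.6]
[356.1 234.3]
[356.  235.3]
[354.9 196.1]
```

```bash
python3 -c "
from cell import manip
print(manip.read_state()['finger_gap'],manip.sign_off())"
```

```text
the job is handed in; nothing more can be done
47.80331444946129 None
```

I handed the job in at about 21 s: the tin stands on the blue disc with the inner lid seated in it, and the arm is holding the yellow cover level about 18 cm above its nested position; I confirmed this end state from pose, force and pixel readings, having used up my picture views.

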